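Clear the leak-test console and reset its peak pointer

TASK

Get the leak-test console ready for the next part: first lift the tall steel spool piece off the deck in front of the gauge and stand it upright, wholly on the round black rubber mat. Then turn the black reset knob in the middle of the sloping gauge anticlockwise until its pointer is fully back at the zero stop, and let go. Do not tip the spool over, and leave the other things lying about where they are.

Things in the scene. Friction and masses are not known exactly. Their poses are not given: they have to be found in the camera images.
- knob (a joint): reset knob with peak pointer on the console's gauge: 0 at the zero stop (pointer at the dial's lower left seen from the robot, beside a small dark pin); grows as the pointer turns clockwise, looking onto the dial; starts at 1.0 to 2.4 rad, travel 4.6. Stiff (0.06 N m): stays where left
- knob_grip (a point): on the knob's axis, 27 mm above the dial face, 10 mm below the knob's top; z = knob axis out of the dial, 26 degrees off vertical, leaning to the robot side; x = along the bar, the way the pointer points; turns with the knob. Bar 50 mm long (x), 13 wide (y), 8.5 to 37 mm above the dial; hub below it 36 mm diameter; flat pointer strip 65 mm from axis to tip, 4 mm above the dial
- console: fixed grey console, 190 mm wide (y), x from -155 to +122 mm; origin on the table below the middle of the dial face (there 75 mm high). Level deck 30 mm high from x = -155 to -72 mm; behind it a panel with white dial (142 mm diameter, rim 5 mm proud) rises at 26 degrees to a flat back part 110 mm high with a small port to 128 mm
- spool: tall steel spool piece, loose, standing on the console's deck close in front of the dial, in the way of a gripper reaching for the knob: 160 mm high, a 56 mm diameter flange 12 mm thick at each end, 42 mm tube between; about 0.5 kg; origin at the centre of its underside, z up along its axis
- mat: round black rubber mat, fixed on the table to the left or right of the console, 140 mm diameter, 4 mm thick; origin at the centre of its underside
- pallet: square aluminium tray, fixed, on the other side of the console from the mat, 140 x 140 x 22 mm with a grey grinding disc in it; not needed; origin at the centre of its underside
- gland_ring: bystander: small loose steel ring, 34 mm diameter, 10 mm high, on the console's deck beside the spool; origin at the centre of its underside
- blank: bystander: loose steel blank flange, 70 mm diameter, 18 mm high, on the table; origin at the centre of its underside
- wrench: bystander: loose steel wrench, 170 mm long, lying flat on the table; origin on the underside near its middle, x along it
- jar: bystander: loose white jar with black cap, 60 mm diameter, 75 mm high; origin at the centre of its underside
- marker_cup: bystander: loose white plastic cup with four markers in it, 74 mm diameter, 131 mm high in all; origin at the centre of its underside
- sanding_block: bystander: loose cork sanding block, 110 x 60 x 35 mm; origin at the centre of its underside
- reducer: bystander: loose steel conical reducer, 72 mm diameter at the foot, 66 mm high; origin at the centre of its underside
There are look-alikes about, which are no part of the job. Several things look just like the mat: the one meant starts farthest from the robot's base.

How it is judged (in metres and radians):
On the way, in this order (a step that is already met when the one before it is completed fails the run):
1. the spool stands upright on the mat, off the console, its axis within 40 mm of the mat's centre (horizontal distance between spool and mat below 0.04 m and z of spool in the frame of mat below 0.01 m and angle between spool's own z axis and vertical below 0.1 rad), for 0.2 s.
2. the pointer is back at its zero stop (within 0.07 rad) (value of joint knob below 0.07 rad), for 0.2 s.
At the end, for the whole second after the job is handed in: The knob reads less than 0.07 rad, and the spool stands still and upright (within 0.1 rad) on the mat, its axis within 40 mm of the mat's centre (all of step 1 and value of joint knob below 0.07 rad and linear speed of spool below 0.02 m/s); the robot touches nothing.
It fails at once if the spool is tipped over (more than 0.6 rad) (angle between spool's own z axis and vertical above 0.6 rad).
It fails at once if a bystander is shifted by more than 30 mm (distance of any of gland_ring, blank, wrench, jar, marker_cup, sanding_block, reducer from where it was at the start of the episode above 0.03 m).
It also fails if it takes over 72 s, if anything falls off the work surface, if the arm or the gripper's body presses on something with over 40 N, if the wrist force passes 120 N, or if a joint passes its speed limit or range.

ROBOT

A 7-joint arm with a two-finger parallel gripper is mounted at the origin on the work surface. World frame = base frame: x ahead of the robot, y to its left, z up, the work surface at z = 0. Lengths are in m, angles in degrees, forces in N, time in s.
With the tool pointing down it reaches from about 0.425 to 0.875 m from the base axis. Payload 4.7 kg.
Tool frame: the origin (TCP) lies on the mounting face of the last link; the fingertips stand 182 mm ahead of it and the grasp point (between the pads) lies 164 mm ahead of it; z points along the fingers, x is the direction in which the jaws open and shut, and the axes are right-handed (so a half turn about z gives the same grasp; the last joint's range is limited). The gripper opens to 87 mm and grips with 3 to 60 N. Pads are 19 mm wide; open, the fingers measure 117 mm over their backs; the gripper's body (75 mm by 190 mm) begins 51 mm behind the grasp point.
Start: joints at [-62.447, 18.392, -4.016, 83.108, 1.295, 78.541, -3.26], TCP at [0.293, 0.58, 0.405] pointing down, gripper open.
Joint ranges: [-163.93, 163.93], [-17.29, 119.83], [-79.2, 71.16], [3.27, 140.29], [-89.18, 269.18], [5.43, 117.66], [-154.24, 154.24]. Speed limits (degrees/s): [147.25, 147.25, 180, 180, 180, 180, 180].

INTERFACE

Orientations are given as [roll, pitch, yaw] about the fixed x, y, z axes, in that order (R = Rz(yaw) Ry(pitch) Rx(roll)).
In Python, from cell import status, cams, env, outline_of, landmark_of gives the robot as it stands. The module is installed in compiled form; this text tells all that it offers.
- The arm moves only by the tool jog_arm, never from a script. Its argument "rows" is a list of rows, each a list of 7 numbers: the closure, from 0 (fully open) to 1 (shut), then the shift along the tool's x, y, z in m, then the turn, a rotation vector about the tool's x, y, z in degrees. A call has 1 to 12 rows; each row shifts and turns the commanded pose from where the row before left it, along the tool's axes as they then stand; what a row does not reach is not made up. A row lasts 1/12 s, in which the tool goes at most 41.7 mm and 7.16 degrees, less where a joint would pass 70% of its speed; a pose out of reach is approached as far as the arm can. A call with a gripper value outside its range is refused whole. The fingers move at their own pace and stop on an object; "grip_force" is the grip in N (left out, the last holds). Time passes only in rows, so rows that do not move let the fingers close. It gives the time, the measured TCP pose, the force and the opening at its end, in the units of the state.
- status.get_obs(): the state, without advancing time (a new reading comes with each control period).
- cams.read_camera(name): name is "side" or "top" or "wrist"; returns (picture, depth): 384x512x3 uint8, red, green, blue; 384x512 float32, m along the optical axis (not along the pixel's ray), 0 where there is no reading.
- cams.camera_params(name): a dict with "vfov" (degrees; the focal length in pixels is half the picture's height over the tangent of half this angle, whatever the lens; pixels are square), "cx", "cy" (the principal point, pixels), "k1" (the pictures are not rectified: a ray, as slopes to the right and down, at radius r is drawn at 1 + k1 r^2 times it, then the intrinsics apply), "eye" and "attitude" of the camera in the world. Camera axes: x right, y up, looking along -z (the intrinsics and any distortion apply to the point x, -y, -z); pixel columns grow to the right and rows downward; lengths in m; the calibration is good to about 2 mm. A picture is of the moment at which its call begins: read the wrist's pose just before it. camera_params takes no time and is no camera call; for the wrist camera it gives the pose at the moment of the call.
- env.sign_off(): hands the job in, once; it reports no verdict.
Trained networks look in the newest picture that a camera, given by its name, has taken for a name from the list of things; names that differ only in an ending like _2 or _b are one class to them, and where a whole thing is asked for, a point or a joint stands for the part that bears it (a point fixed in the world has none). Each returns a list of dicts, best first, with "conf" (0 to 1); they miss things now and then, are a little off and sometimes report something else, mostly with a low value. They report only what shows in the picture. A call takes as long as a camera call. They do not tell look-alikes from the thing itself.
- outline_of(camera, name): "pixels" (384x512 bool, what is visible of it) and "box" ([left, top, right, bottom] in pixels, round what is visible of it).
- landmark_of(camera, name): "position" ([row, column] in pixels: a listed point, or the origin of a listed thing).
The state is a dict: "time_s": time; "qpos": joint angles; "joint_velocities": joint speeds; "effort": joint torques, N m; "tool_pos": TCP position; "tool_rot": TCP orientation; "force": force on the tool from outside, world axes, zero at the start; "wrist_torque": the same for the moment, N m; "grip_width": finger opening in m.
Only numpy, scipy, OpenCV 4.12 (cv2) and the standard library are available. Lean on these libraries where they do the work, as an engineer would, in place of code of your own. Each camera call takes 0.05 s, during which the arm holds its last target. There are 200 camera calls.

## Working session

There is one attempt and no reset: what is moved stays moved. The work goes in short steps, Python scripts to look and compute and a tool call to move; the robot and the scene stay as the last step left them, time stands still between calls to the robot, and variables do not carry over. Pictures are saved under pics/ and viewed, about 8 in all and at most 12, crops included, and the job is handed in when it is done.

Besides the shell and the picture viewer there is one more tool, called after "Emit:" as name([rows], argument=value, ...), one row to a line, values as JSON. jog_arm: Moves the arm, as the interface text tells. Its arguments: {"type":"object","properties":{"rows":{"type":"array"},"grip_force":{"type":"number"}},"required":["rows"]}

```bash
mkdir -p pics
cat > h.py <<'E'
import numpy as np, cv2
from scipy.spatial.transform import Rotation as R
from cell import status, cams, env, outline_of, landmark_of
def att(p):
    a=np.array(p["attitude"],float)
    return a if a.shape==(3,3) else (R.from_quat(a).as_matrix() if a.size==4 else R.from_euler('xyz',a,degrees=True).as_matrix())
def intr(p):
    f=192/np.tan(np.radians(p["vfov"])/2)
    return np.array([[f,0,p["cx"]],[0,f,p["cy"]],[0,0,1]]),np.array([p["k1"],0,0,0,0.])
def world(p,rc,d):  # rc Nx2 (row,col), d depth
    K,D=intr(p); rc=np.atleast_2d(np.array(rc,float))
    u=cv2.undistortPoints(rc[:,None,::-1].copy(),K,D)[:,0]
    d=np.asarray(d,float).reshape(-1)
    c=np.c_[u[:,0]*d,-u[:,1]*d,-d]
    return c@att(p).T+np.array(p["eye"])
def plane(p,rc,z):
    a=world(p,rc,np.ones(len(np.atleast_2d(rc)))); e=np.array(p["eye"])
    t=(z-e[2])/(a[:,2]-e[2]); return e+(a-e)*t[:,None]
def pix(p,P):
    K,D=intr(p); c=(np.atleast_2d(P)-np.array(p["eye"]))@att(p)
    c=c*[1,-1,-1]; return cv2.projectPoints(c,np.zeros(3),np.zeros(3),K,D)[0][:,0]
def cloud(p,dep,m):
    rc=np.argwhere(m&(dep>0)); return world(p,rc,dep[m&(dep>0)])
def save(n,im): cv2.imwrite('pics/'+n,im[:,:,::-1])
E
python3 - <<'E'
from h import *
print(status.get_obs()); 
for c in ("side","top","wrist"): print(c,cams.camera_params(c))
ims=[]
for c in ("top","side"):
    p=cams.camera_params(c); im,d=cams.read_camera(c); ims.append(im)
    np.savez(c+'.npz',im=im,d=d)
    for n in ("mat","spool","console","knob","gland_ring","jar","marker_cup","pallet","blank","reducer","sanding_block","wrench"):
        for o in outline_of(c,n)[:4]:
            if o["conf"]<.3: continue
            w=cloud(p,d,o["pixels"])
            if len(w)==0: continue
            print(c,n,round(o["conf"],2),o["box"],"med",np.median(w,0).round(3),"lo",np.percentile(w,3,0).round(3),"hi",np.percentile(w,97,0).round(3))
    for n in ("knob_grip","spool"):
        for o in landmark_of(c,n)[:2]: print(c,n,o)
save('a.png',cv2.resize(ims[0],(768,576))); save('b.png',cv2.resize(ims[1],(768,576)))
print(status.get_obs()["time_s"])
E
```

```text
{'time_s': 0.0, 'qpos': array([-62.4481013 ,  18.43906581,  -4.01596605,  83.17304695,
         1.29644841,  78.5408321 ,  -3.26179777]), 'joint_velocities': array([ 0.01470229, -0.09775782,  0.00788718,  0.07746004, -0.07281341,
        0.02854015, -0.07506226]), 'effort': array([-1.42706158e-03, -4.91296828e+01, -4.04959833e-01, -3.12529635e+01,
       -6.41540461e-02,  4.37186623e-02,  2.04994844e-04]), 'tool_pos': array([0.29244432, 0.58027604, 0.40367744]), 'tool_rot': array([1.79993049e+02, 1.07621364e-01, 6.32567070e+01]), 'force': array([ 0.22065211,  0.17859022, -1.00674252]), 'wrist_torque': array([-0.038526  ,  0.0244807 , -0.01886409]), 'grip_width': 0.08678196324967269}
side {'vfov': 52.7451961273438, 'cx': 259.5356973576942, 'cy': 191.5359119775088, 'k1': -0.13082196967376786, 'eye': array([ 0.04070986, -0.81363618,  0.83521747]), 'attitude': array([ 50.93395976,  -0.3470186 , -29.99633383])}
top {'vfov': 45.03948497359891, 'cx': 261.7615049812392, 'cy': 197.28961792954587, 'k1': 0.00951691005193394, 'eye': array([0.38546921, 0.01105025, 1.35679671]), 'attitude': array(
[... 3546 characters left out ...]
.2, 401.3, 276.5] med [ 0.673 -0.387  0.074] lo [ 0.655 -0.415  0.006] hi [ 0.722 -0.346  0.13 ]
side blank 0.55 [197.4, 196.6, 221.3, 214.2] med [0.374 0.087 0.013] lo [0.346 0.061 0.   ] hi [0.408 0.137 0.021]
side reducer 0.79 [201.8, 123.0, 220.8, 143.8] med [0.543 0.46  0.026] lo [0.516 0.44  0.001] hi [0.578 0.526 0.07 ]
side sanding_block 0.62 [309.0, 304.8, 362.6, 349.9] med [ 0.442 -0.479  0.035] lo [ 0.396 -0.507  0.002] hi [ 0.502 -0.444  0.038]
side wrench 0.83 [218.8, 229.5, 246.4, 271.7] med [ 0.358 -0.128  0.007] lo [ 0.344 -0.198 -0.001] hi [ 0.377 -0.047  0.011]
side knob_grip {'position': [167.7, 280.5], 'conf': 0.48}
side spool {'position': [189.5, 253.4], 'conf': 0.9}
1.5
```

View pics/a.png

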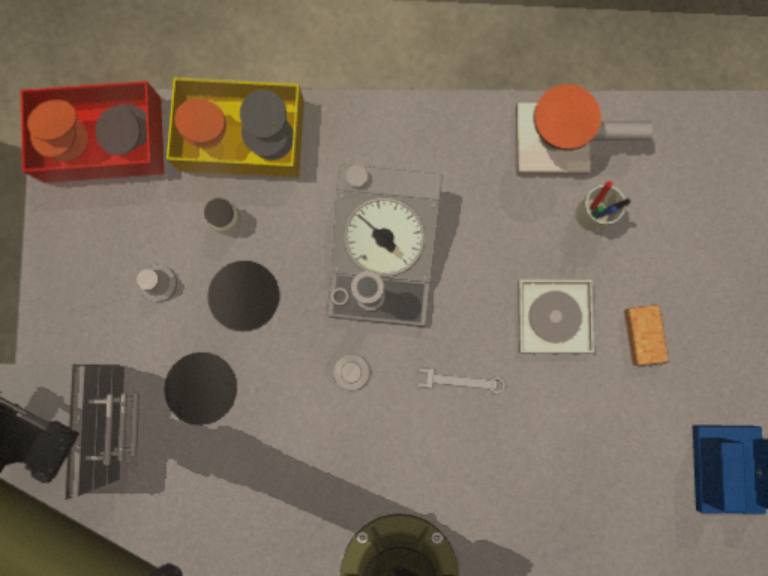

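View pics/b.png

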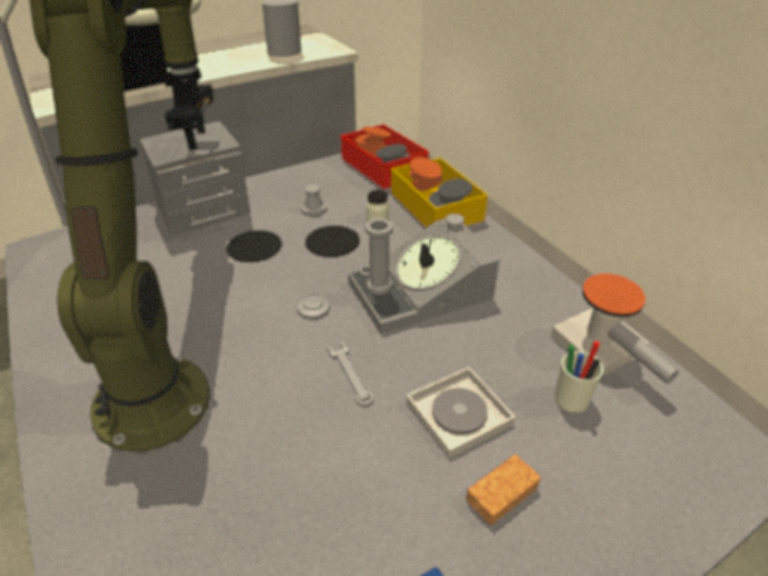

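Run:
```python
from h import *
import cv2
for c in ("top","side"):
    z=np.load(c+'.npz'); p=cams.camera_params(c)
    K,D=intr(p)
    rr,cc=np.indices(z['d'].shape); rc=np.c_[rr.ravel(),cc.ravel()]
    w=world(p,rc,z['d'].ravel())
    s=w[(abs(w[:,0]-.52)<.05)&(abs(w[:,1]-.057)<.05)&(w[:,2]>.183)&(w[:,2]<.2)]
    print(c,'spooltop',len(s),s.mean(0).round(4),cv2.minEnclosingCircle(s[:,:2].astype(np.float32)))
    s=w[(abs(w[:,0]-.63)<.06)&(abs(w[:,1]-.03)<.06)]
    # dial plane height above: take knob points near top
    n=np.array([-np.sin(np.radians(26)),0,np.cos(np.radians(26))])
    print('med dial pts',np.median(s,0))
    b=w[(w[:,2]>.106)&(w[:,2]<.114)&(w[:,0]>.66)&(w[:,0]<.8)&(abs(w[:,1])<.2)]
    print('back',np.percentile(b,[1,50,99],axis=0).round(4))
    dk=w[(w[:,2]>.024)&(w[:,2]<.036)&(w[:,0]>.42)&(w[:,0]<.54)&(abs(w[:,1])<.2)]
    print('deck',np.percentile(dk,[1,50,99],axis=0).round(4))
```

```text
top spooltop 373 [0.5242 0.0586 0.1893] ((0.5244840383529663, 0.05849573388695717), 0.027893880382180214)
med dial pts [0.63051534 0.02867405 0.08004076]
back [[ 0.6846 -0.0701  0.1061]
 [ 0.7201  0.0151  0.1093]
 [ 0.7567  0.1169  0.1137]]
deck [[ 0.4725 -0.0495  0.0246]
 [ 0.5031  0.0169  0.0297]
 [ 0.5385  0.1376  0.0353]]
side spooltop 179 [0.5198 0.0529 0.1901] ((0.5208321213722229, 0.056728288531303406), 0.02885456755757332)
med dial pts [0.62330032 0.02178739 0.08153418]
back [[ 0.6812 -0.0737  0.1063]
 [ 0.7147  0.0035  0.1105]
 [ 0.7527  0.1119  0.1137]]
deck [[ 0.4684 -0.0546  0.0244]
 [ 0.4986  0.0058  0.0312]
 [ 0.5392  0.132   0.0352]]
```

The top view (768-px scale) shows the spool at (368,290) and the gland ring at (340,296). The dial centre is at (384,238), with the pointer towards the upper left (360,212) and the pin at about (365,257). The farther mat is at (245,296), which is world (0.528, 0.308). The side view agrees: nothing tall stands near the spool or mat, and the spool is upright. Next I go above the spool.

```bash
cat >> h.py <<'E'
def delta(pos,Rt,o=None):
    o=o or status.get_obs(); R0=R.from_euler('xyz',o["tool_rot"],degrees=True)
    Rt=R0 if Rt is None else Rt
    d=R0.inv().apply(np.array(pos)-o["tool_pos"]); v=(R0.inv()*Rt).as_rotvec(degrees=True)
    print("shift",d.round(4),"|",np.linalg.norm(d).round(3),"turn",v.round(2)); return d,v
E
python3 -c "
from h import *
delta([.522,.0575,.43],R.from_euler('xyz',[180,0,63.26],degrees=True))"
```

```text
shift [-0.3638  0.4403 -0.0252] | 0.572 turn [ 0. -0. -0.]
```

Emit:
jog_arm([
  [0,-0.01,0.012,-0.01,0,0,0],
  [0,-0.02,0.024,-0.01,0,0,0],
  [0,-0.025,0.03,-0.005,0,0,0],
  [0,-0.025,0.03,0,0,0,0],
  [0,-0.025,0.03,0,0,0,0],
  [0,-0.025,0.03,0,0,0,0],
  [0,-0.025,0.03,0,0,0,0],
  [0,-0.025,0.03,0,0,0,0],
  [0,-0.025,0.03,0,0,0,0],
  [0,-0.025,0.03,0,0,0,0],
  [0,-0.025,0.03,0,0,0,0],
  [0,-0.025,0.03,0,0,0,0],
], grip_force=50)

```text
time_s: 2.5
tool_pos: [0.4669, 0.1772, 0.4302]
tool_rot: [180.0, -0.1, 63.3]
force: [1.2, 0.1, -0.4]
grip_width: 0.0873
```

Emit:
jog_arm([
  [0,-0.025,0.03,0,0,0,0],
  [0,-0.025,0.03,0,0,0,0],
  [0,-0.02,0.024,0,0,0,0],
  [0,-0.014,0.02,0,0,0,0],
  [0,0,0,0,0,0,0],
  [0,0,0,0,0,0,0],
  [0,0,0,0,0,0,0],
])

```text
time_s: 3.08
tool_pos: [0.5214, 0.0583, 0.4297]
tool_rot: [-180.0, -0.0, 63.3]
force: [-0.7, 0.8, 0.4]
grip_width: 0.0871
```

Run:
```python
from h import *
o=status.get_obs(); print(o["tool_pos"],o["tool_rot"],o["qpos"].round(1))
p=cams.camera_params("wrist"); im,d=cams.read_camera("wrist"); save('c.png',im)
rr,cc=np.indices(d.shape); w=world(p,np.c_[rr.ravel(),cc.ravel()],d.ravel()); w=w[d.ravel()>0]
s=w[(abs(w[:,0]-.52)<.05)&(abs(w[:,1]-.057)<.05)&(w[:,2]>.183)&(w[:,2]<.2)]
print(len(s),s.mean(0),cv2.minEnclosingCircle(s[:,:2].astype(np.float32)))
```

```text
[0.52140633 0.05829895 0.42971894] [-1.79964423e+02 -3.45370848e-02  6.33065806e+01] [-30.3   2.   21.7  99.5  -0.8  78.7  54.9]
4096 [0.52012676 0.05837709 0.18933716] ((0.521534264087677, 0.057575080543756485), 0.028152167797088623)
```

View pics/c.png

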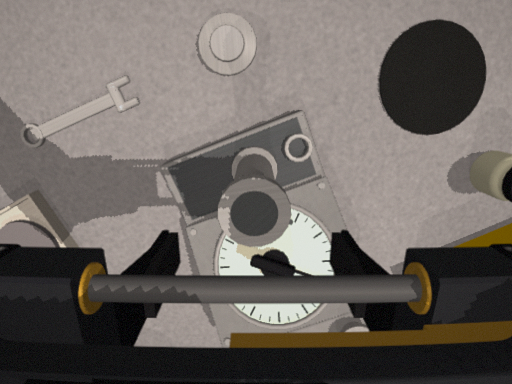

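The wrist view shows the spool top at (254,212), centred between the jaws, with the ring at (298,148) clear of the finger paths. Descend and grip.

Emit:
jog_arm([
  [0,0,0,0.015,0,0,0],
  [0,0,0,0.02,0,0,0],
  [0,0,0,0.02,0,0,0],
  [0,0,0,0.015,0,0,0],
  [0,0,0,0.01,0,0,0],
  [0,0,0,0.002,0,0,0],
  [0,0,0,0,0,0,0],
  [0.3,0,0,0,0,0,0],
  [0.5,0,0,0,0,0,0],
  [1,0,0,0,0,0,0],
  [1,0,0,0,0,0,0],
  [1,0,0,0,0,0,0],
], grip_force=50)

```text
time_s: 4.13
tool_pos: [0.5218, 0.0574, 0.3482]
tool_rot: [180.0, -0.0, 63.3]
force: [-0.7, -0.2, 0.7]
grip_width: 0.0613
```

Emit:
jog_arm([
  [1,0,0,0,0,0,0],
  [1,0,0,0,0,0,0],
  [1,0,0,0,0,0,0],
  [1,0,0,0,0,0,0],
  [1,0,0,-0.005,0,0,0],
  [1,0,0,-0.01,0,0,0],
  [1,0,0,-0.01,0,0,0],
  [1,0,0,0,0,0,0],
  [1,0,0,0,0,0,0],
])

```text
time_s: 4.88
tool_pos: [0.522, 0.0573, 0.3737]
tool_rot: [179.9, -0.1, 63.3]
force: [0.7, -0.4, -4.3]
grip_width: 0.0544
```

Run:
```python
from h import *
p=cams.camera_params("wrist"); im,d=cams.read_camera("wrist")
for o in outline_of("wrist","mat")[:3]:
    w=cloud(p,d,o["pixels"]); print(o["conf"],o["box"],np.percentile(w,[2,50,98],axis=0).round(3),cv2.minEnclosingCircle(w[w[:,2]<.02][:,:2].astype(np.float32)))
delta([.525,.306,.43],R.from_euler('xyz',[180,0,63.26],degrees=True))
```

```text
0.78 [396.8, 3.3, 511.1, 140.2] [[0.463 0.245 0.002]
 [0.521 0.305 0.003]
 [0.588 0.364 0.005]] ((0.5265857577323914, 0.30922427773475647), 0.07209859788417816)
shift [ 0.2236 -0.1088 -0.0575] | 0.255 turn [-0.03  0.01 -0.01]
```

Emit:
jog_arm([
  [1,0,0,-0.01,0,0,0],
  [1,0,0,-0.015,0,0,0],
  [1,0,0,-0.015,0,0,0],
  [1,0,0,-0.012,0,0,0],
  [1,0.003,-0.0015,-0.0055,0,0,0],
  [1,0.008,-0.004,0,0,0,0],
  [1,0.012,-0.006,0,0,0,0],
  [1,0.016,-0.0075,0,0,0,0],
  [1,0.018,-0.009,0,0,0,0],
  [1,0.018,-0.009,0,0,0,0],
  [1,0.018,-0.009,0,0,0,0],
  [1,0.018,-0.009,0,0,0,0],
])

```text
time_s: 5.98
tool_pos: [0.5217, 0.1841, 0.4288]
tool_rot: [-179.9, 0.1, 63.4]
force: [0.1, -0.6, -4.3]
grip_width: 0.0545
```

Emit:
jog_arm([
  [1,0.018,-0.009,0,0,0,0],
  [1,0.018,-0.009,0,0,0,0],
  [1,0.018,-0.009,0,0,0,0],
  [1,0.018,-0.009,0,0,0,0],
  [1,0.016,-0.0075,0,0,0,0],
  [1,0.012,-0.006,0,0,0,0],
  [1,0.008,-0.004,0,0,0,0],
  [1,0.004,-0.002,0,0,0,0],
  [1,0,0,0,0,0,0],
  [1,0,0,0,0,0,0],
  [1,0,0,0,0,0,0],
])

```text
time_s: 6.9
tool_pos: [0.5238, 0.3048, 0.4304]
tool_rot: [180.0, 0.0, 63.1]
force: [-0.3, -0.9, -4.2]
grip_width: 0.0539
```

Run:
```python
from h import *
delta([.526,.306,.325],R.from_euler('xyz',[180,0,63.26],degrees=True))
p=cams.camera_params("side"); im,d=cams.read_camera("side"); save('d.png',cv2.resize(im[60:240,130:370],(720,540)))
rr,cc=np.indices(d.shape); w=world(p,np.c_[rr.ravel(),cc.ravel()],d.ravel()); w=w[d.ravel()>0]
s=w[(np.hypot(w[:,0]-.524,w[:,1]-.304)<.045)&(w[:,2]>.03)&(w[:,2]<.27)]
for z in np.arange(.08,.27,.02):
    q=s[abs(s[:,2]-z)<.008]
    if len(q)>5: print(z.round(2),len(q),np.median(q,0).round(3))
print('low',np.percentile(s[:,2],[0,2,5]))
```

```text
shift [0.0021 0.0014 0.1054] | 0.105 turn [ 0.04  0.03 -0.12]
0.12 62 [0.515 0.283 0.122]
0.14 50 [0.517 0.288 0.14 ]
0.16 51 [0.514 0.288 0.16 ]
0.18 52 [0.516 0.288 0.179]
0.2 47 [0.514 0.287 0.199]
0.22 49 [0.516 0.288 0.22 ]
0.24 42 [0.517 0.288 0.238]
0.26 50 [0.509 0.277 0.262]
low [0.11262002 0.11549973 0.12006236]
```

View pics/d.png

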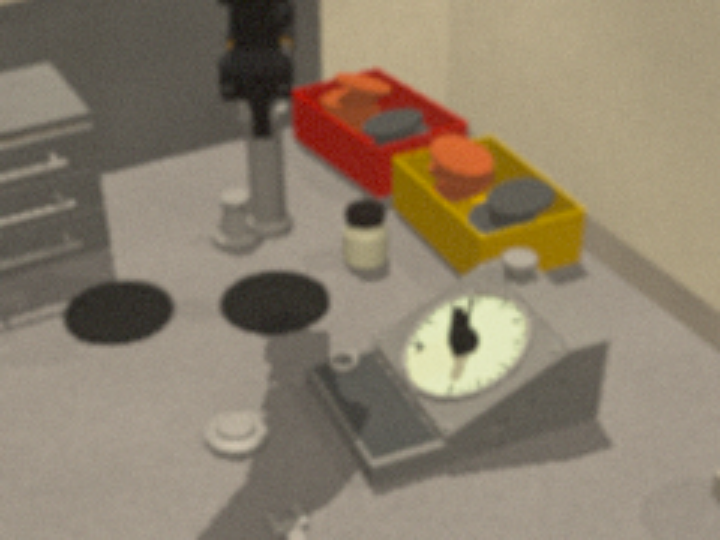

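The side view shows the spool hanging upright in the gripper at (268,180), above the mat at (275,300). The depth points agree: the axis is vertical and the underside is at about 0.112 m. Lower it.

Emit:
jog_arm([
  [1,0.002,0.001,0.005,0,0,0],
  [1,0,0,0.012,0,0,0],
  [1,0,0,0.018,0,0,0],
  [1,0,0,0.018,0,0,0],
  [1,0,0,0.018,0,0,0],
  [1,0,0,0.014,0,0,0],
  [1,0,0,0.01,0,0,0],
  [1,0,0,0.006,0,0,0],
  [1,0,0,0.003,0,0,0],
  [1,0,0,0.001,0,0,0],
  [1,0,0,0,0,0,0],
  [1,0,0,0,0,0,0],
])

```text
time_s: 7.95
tool_pos: [0.5254, 0.3078, 0.3262]
tool_rot: [180.0, -0.1, 63.3]
force: [-0.5, -0.1, -4.1]
grip_width: 0.0544
```

Emit:
jog_arm([
  [1,0,0,0.001,0,0,0],
  [1,0,0,0.001,0,0,0],
  [1,0,0,0.001,0,0,0],
  [1,0,0,0,0,0,0],
  [1,0,0,0,0,0,0],
])

```text
time_s: 8.37
tool_pos: [0.5251, 0.3076, 0.3223]
tool_rot: [-180.0, -0.0, 63.3]
force: [-0.3, -0.1, -3.8]
grip_width: 0.0543
```

Emit:
jog_arm([
  [1,0,0,0.001,0,0,0],
  [1,0,0,0.001,0,0,0],
  [1,0,0,0,0,0,0],
])

```text
time_s: 8.62
tool_pos: [0.5255, 0.3075, 0.3221]
tool_rot: [179.9, -0.1, 63.2]
force: [-2.0, -1.0, 5.0]
grip_width: 0.0546
```

Emit:
jog_arm([
  [0.3,0,0,0,0,0,0],
  [0.2,0,0,0,0,0,0],
  [0.1,0,0,0,0,0,0],
  [0,0,0,0,0,0,0],
  [0,0,0,0,0,0,0],
  [0,0,0,0,0,0,0],
  [0,0,0,-0.008,0,0,0],
  [0,0,0,-0.02,0,0,0],
  [0,0,0,-0.025,0,0,0],
  [0,0,0,-0.025,0,0,0],
  [0,0,0,-0.025,0,0,0],
  [0,0,0,-0.02,0,0,0],
])

```text
time_s: 9.62
tool_pos: [0.5252, 0.3076, 0.4462]
tool_rot: [179.9, -0.1, 63.3]
force: [-0.3, 0.4, 0.5]
grip_width: 0.0874
```

Run:
```python
from h import *
for c in ("wrist","side","top"):
    p=cams.camera_params(c); im,d=cams.read_camera(c); np.savez(c+'2.npz',im=im,d=d)
    rr,cc=np.indices(d.shape); w=world(p,np.c_[rr.ravel(),cc.ravel()],d.ravel()); w=w[d.ravel()>0]
    s=w[(np.hypot(w[:,0]-.525,w[:,1]-.307)<.045)&(w[:,2]>.156)&(w[:,2]<.172)]
    if len(s)>8: print(c,len(s),s.mean(0).round(4),cv2.minEnclosingCircle(s[:,:2].astype(np.float32)))
    if c=="wrist": continue
    for n in ("knob_grip",): print(landmark_of(c,n)[:2])
    # dial frame: dial white plane fit
    K,D=intr(p)
    px=im.astype(int).min(2).ravel()[d.ravel()>0]
    near=(np.hypot(w[:,0]-.626,w[:,1]-.028)<.075)
    wh=w[near&(px>140)]; print('white',len(wh),wh.mean(0).round(4),cv2.minEnclosingCircle(wh[:,:2].astype(np.float32)),cv2.minAreaRect(wh[:,:2].astype(np.float32)))
    A=np.c_[wh[:,:2],np.ones(len(wh))]; print('plane',np.linalg.lstsq(A,wh[:,2],rcond=None)[0])
    # console footprint for yaw
    b=w[(w[:,2]>.105)&(w[:,2]<.115)&(w[:,0]>.675)&(w[:,0]<.78)&(abs(w[:,1]-.025)<.12)]
    print('backrect',cv2.minAreaRect(b[:,:2].astype(np.float32)))
    x=np.array(.0)
z=np.load('top2.npz')
c=pix(cams.camera_params('top'),[.626,.028,.08])[0]; u,v=c.astype(int)
save('e.png',cv2.resize(z['im'][v-50:v+50,u-55:u+55],(770,700)[:1]*1+(600,) if False else (660,600),interpolation=cv2.INTER_CUBIC)); print('crop origin',u-55,v-50)
print(status.get_obs()["tool_pos"],status.get_obs()["tool_rot"])
```

```text
wrist 3033 [0.5234 0.3083 0.1633] ((0.5246264934539795, 0.3078143298625946), 0.028088826686143875)
side 133 [0.5226 0.3017 0.1645] ((0.5255263447761536, 0.3054530620574951), 0.028680959716439247)
[{'position': [141.0, 206.7], 'conf': 0.63}, {'position': [169.4, 281.2], 'conf': 0.61}]
white 885 [0.627  0.0253 0.077 ] ((0.6258176565170288, 0.028887540102005005), 0.0738256499171257) ((0.6279083490371704, 0.02875731885433197), (0.144894540309906, 0.12972848117351532), 78.2400894165039)
plane [ 0.48213121 -0.05426134 -0.2239006 ]
backrect ((0.7168573141098022, 0.022437088191509247), (0.1924854964017868, 0.07087613642215729), 84.13968658447266)
[{'position': [159.7, 258.5], 'conf': 0.54}]
white 1581 [0.6329 0.03   0.0769] ((0.6290349960327148, 0.03134694695472717), 0.07067667692899704) ((0.6331383585929871, 0.02983015775680542), (0.13485105335712433, 0.13088810443878174), 52.027259826660156)
plane [ 0.48750172 -0.0521852  -0.23004354]
backrect ((0.7160407900810242, 0.024593397974967957), (0.1895775943994522, 0.07625845074653625), 84.45123291015625)
crop origin 202 109
[0.52494076 0.30748901 0.44280455] [-1.79978306e+02  3.37786508e-02  6.32562275e+01]
```

View pics/e.png

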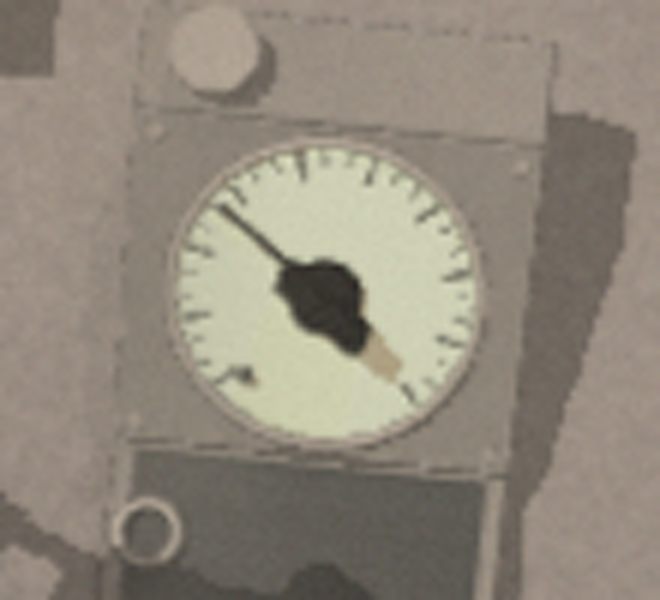

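The spool stands on the mat at (0.525, 0.308) within 3 mm of where I aimed. The crop shows the dial centre at (327,295), the pointer tip at (220,205) and the pin at (243,375), so the turn is roughly 85–95° anticlockwise. Now I work out the pre-grasp pose.

```bash
cat >> h.py <<'E'
PSI=np.radians(-6.0); TH=np.radians(26)
N=np.array([-np.sin(TH)*np.cos(PSI),-np.sin(TH)*np.sin(PSI),np.cos(TH)])
EX=np.array([np.cos(TH)*np.cos(PSI),np.cos(TH)*np.sin(PSI),np.sin(TH)]); EY=np.cross(N,EX)
def rayplane(p,rc,pt):
    a=world(p,rc,np.ones(len(np.atleast_2d(rc)))); e=np.array(p["eye"]); t=((pt-e)@N)/((a-e)@N); return e+(a-e)*t[:,None]
def tool(ang,C,h):  # ang: pointer angle deg from EX toward EY (anticlockwise), h grasp height above dial
    a=np.radians(ang-90); x=np.cos(a)*EX+np.sin(a)*EY; z=-N
    return C+N*(h+.164),R.from_matrix(np.c_[x,np.cross(z,x),z])
E
python3 - <<'E'
from h import *
p=cams.camera_params('top'); C=np.array([.6275,.029,.0745])
q=np.array([[295,327],[205,220],[375,243]])/6.+[109,202]
w=rayplane(p,q,np.array([.629,.03,.0755])+.003*N); print(w.round(4))
for a in (1,2):
    v=w[a]-w[0]; print(np.linalg.norm(v),np.degrees(np.arctan2(v@EY,v@EX)))
v=w[1]-w[0]; ang=np.degrees(np.arctan2(v@EY,v@EX))
P,Rt=tool(ang,C,.12); print(P,Rt.as_euler('xyz',degrees=True)); delta(P,Rt)
E
```

```text
[[0.6306 0.03   0.0796]
 [0.6694 0.0795 0.0959]
 [0.5957 0.0696 0.0607]]
0.06495506350172146 55.150387704016524
0.05610480386904608 140.4114425313538
[0.5036846  0.04201352 0.32975751] [-164.42672431  -21.08492645  -43.76523486]
shift [-0.2466  0.1005  0.1132] | 0.289 turn [ -8.83  28.6  102.09]
```

Emit:
jog_arm([
  [0,-0.012,0.005,0,0,0,0],
  [0,-0.024,0.01,0,0,0,0],
  [0,-0.03,0.012,0,0,0,0],
  [0,-0.03,0.012,0,0,0,0],
  [0,-0.03,0.012,0.01,0,0,0],
  [0,-0.03,0.012,0.02,0,0,0],
  [0,-0.03,0.012,0.02,0,0,0],
  [0,-0.03,0.012,0.02,0,0,0],
  [0,-0.02,0.008,0.02,0,0,0],
  [0,-0.01,0.0055,0.015,0,0,0],
  [0,0,0,0.008,0,0,0],
  [0,0,0,0,0,0,0],
])

```text
time_s: 10.87
tool_pos: [0.5029, 0.0418, 0.3278]
tool_rot: [-179.8, 0.2, 63.1]
force: [-0.3, 0.6, 0.3]
grip_width: 0.0871
```

Emit:
jog_arm([
  [0,0,0,0,-0.55,1.79,6.38],
  [0,0,0,0,-0.55,1.79,6.38],
  [0,0,0,0,-0.55,1.79,6.38],
  [0,0,0,0,-0.55,1.79,6.38],
  [0,0,0,0,-0.55,1.79,6.38],
  [0,0,0,0,-0.55,1.79,6.38],
  [0,0,0,0,-0.55,1.79,6.38],
  [0,0,0,0,-0.55,1.79,6.38],
  [0,0,0,0,-0.55,1.79,6.38],
  [0,0,0,0,-0.55,1.79,6.38],
  [0,0,0,0,-0.55,1.79,6.38],
  [0,0,0,0,-0.55,1.79,6.38],
])

```text
time_s: 11.87
tool_pos: [0.5043, 0.0443, 0.3312]
tool_rot: [-171.9, -19.4, -15.8]
force: [-0.9, -0.3, -0.6]
grip_width: 0.0871
```

Emit:
jog_arm([
  [0,0,0,0,-0.55,1.79,6.38],
  [0,0,0,0,-0.55,1.79,6.38],
  [0,0,0,0,-0.55,1.79,6.38],
  [0,0,0,0,-0.55,1.79,6.38],
  [0,0,0,0,0,0,0],
  [0,0,0,0,0,0,0],
  [0,0,0,0,0,0,0],
])

```text
time_s: 12.45
tool_pos: [0.5043, 0.0434, 0.3307]
tool_rot: [-164.4, -21.1, -43.5]
force: [0.2, 0.8, 0.1]
grip_width: 0.0867
```

Run:
```python
from h import *
o=status.get_obs(); print(o["tool_pos"],o["tool_rot"],o["qpos"].round(1))
p=cams.camera_params("wrist"); im,d=cams.read_camera("wrist"); save('f.png',im); np.savez('w3.npz',im=im,d=d)
print(landmark_of("wrist","knob_grip")[:2])
C=np.array([.6275,.029,.0745])
P,Rt=tool(55.15,C,.12); delta(P,Rt)
rr,cc=np.indices(d.shape); w=world(p,np.c_[rr.ravel(),cc.ravel()],d.ravel())
h=(w-C)@N; r=w-C; u=r@EX; v=r@EY
wh=(im.min(2).ravel()>140)&(np.hypot(u,v)<.08)&(abs(h)<.012)
A=np.c_[w[wh][:,:2],np.ones(wh.sum())]; print('plane',wh.sum(),np.linalg.lstsq(A,w[wh][:,2],rcond=None)[0])
m=(np.hypot(u,v)<.04)&(h>.025)&(h<.045)&(d.ravel()>0)
uv=np.c_[u,v][m].astype(np.float32); print('bar',m.sum(),cv2.minAreaRect(uv),'h',np.median(h[m]),uv.mean(0))
print('dial circle uv',cv2.minEnclosingCircle(np.c_[u,v][wh].astype(np.float32)))
```

```text
[0.50426944 0.04337973 0.33067752] [-164.36883216  -21.11499213  -43.54014207] [-26.8  -5.7  15.6 120.5  13.5  40.7 -60. ]
[{'position': [203.0, 256.7], 'conf': 0.92}]
shift [-0.0001  0.0013  0.0005] | 0.001 turn [-0.11  0.01  0.11]
plane 16557 [ 0.48636958 -0.04642835 -0.22828356]
bar 1024 ((0.0020979447290301323, 0.002848377451300621), (0.049774862825870514, 0.012956332415342331), 53.99384689331055) h 0.035413977328457205 [0.00311438 0.00427475]
dial circle uv ((0.002605980960652232, 0.002800143091008067), 0.07422782480716705)
```

View pics/f.png

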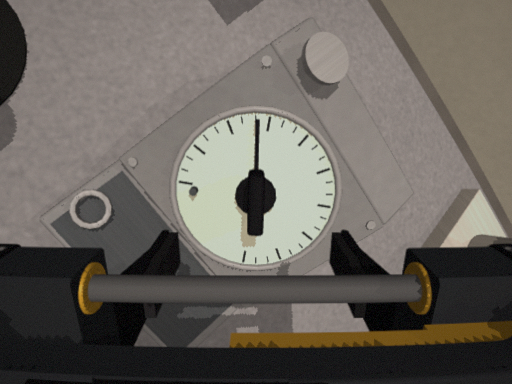

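The wrist view looks straight down the knob axis. The bar is at (256,205) pointing up, the pin is at (193,190), and the jaws straddle the bar. The measured bar is 49.8 × 13 mm, matching the given size, and sits 2–3 mm off my estimate.

Run:
```python
from h import *
C=np.array([.6275,.029,.0745])+.0021*EX+.0028*EY; print(C)
P,Rt=tool(54.2,C,.028); delta(P,Rt)
```

```text
[0.62966981 0.03158737 0.07542058]
shift [ 0.     -0.0021  0.0925] | 0.092 turn [-0.11  0.01  1.06]
```

Emit:
jog_arm([
  [0,0,-0.002,0.01,0,0,1],
  [0,0,0,0.02,0,0,0],
  [0,0,0,0.02,0,0,0],
  [0,0,0,0.02,0,0,0],
  [0,0,0,0.012,0,0,0],
  [0,0,0,0.007,0,0,0],
  [0,0,0,0.003,0,0,0],
  [0,0,0,0,0,0,0],
  [0,0,0,0,0,0,0],
], grip_force=30)

```text
time_s: 13.3
tool_pos: [0.5458, 0.0401, 0.2485]
tool_rot: [-163.9, -20.8, -44.8]
force: [-0.6, 0.2, 0.3]
grip_width: 0.087
```

Emit:
jog_arm([
  [0.4,0,0,0,0,0,0],
  [0.6,0,0,0,0,0,0],
  [0.8,0,0,0,0,0,0],
  [1,0,0,0,0,0,0],
  [1,0,0,0,0,0,0],
  [1,0,0,0,0,0,0],
  [1,0,0,0,0,0,0],
  [1,0,0,0,0,0,0],
  [1,0,0,0,0,0,0],
  [1,0,0,0,0,0,0],
  [1,0,0,0,0,0,0],
])

```text
time_s: 14.22
tool_pos: [0.5456, 0.0401, 0.2481]
tool_rot: [-164.0, -20.8, -44.8]
force: [0.3, -0.2, -0.1]
grip_width: 0.0218
```

Emit:
jog_arm([
  [1,0,0,0,0,0,0],
  [1,0,0,0,0,0,0],
  [1,0,0,0,0,0,0],
  [1,0,0,0,0,0,0],
  [1,0,0,0,0,0,0],
  [1,0,0,0,0,0,-3],
  [1,0,0,0,0,0,-5],
  [1,0,0,0,0,0,-5],
])

```text
time_s: 14.88
tool_pos: [0.5457, 0.0399, 0.2482]
tool_rot: [-169.3, -23.9, -30.9]
force: [1.4, -1.0, -0.8]
grip_width: 0.0128
```

Emit:
jog_arm([
  [1,0,0,0,0,0,-5],
  [1,0,0,0,0,0,-5],
  [1,0,0,0,0,0,-5],
  [1,0,0,0,0,0,-5],
  [1,0,0,0,0,0,-5],
  [1,0,0,0,0,0,-5],
  [1,0,0,0,0,0,-5],
  [1,0,0,0,0,0,-5],
  [1,0,0,0,0,0,-5],
  [1,0,0,0,0,0,-5],
  [1,0,0,0,0,0,-4],
  [1,0,0,0,0,0,0],
])

```text
time_s: 15.88
tool_pos: [0.5457, 0.04, 0.2482]
tool_rot: [165.8, -22.1, 28.0]
force: [1.1, -0.6, 0.1]
grip_width: 0.0132
```

```bash
cat > st.py <<'E'
from h import *
o=status.get_obs(); R0=R.from_euler('xyz',o["tool_rot"],degrees=True); x=R0.as_matrix()[:,0]
print('bar angle',np.degrees(np.arctan2(x@EY,x@EX))+90,'torque about axis',o["wrist_torque"]@N,o["wrist_torque"].round(2),'F',o["force"].round(1),'w',o["grip_width"],'q',o["qpos"].round(1))
g=o["tool_pos"]-N*.192; print('C offset',g-[.62967,.03159,.07542])
E
python3 st.py
```

```text
bar angle 121.2378182100318 torque about axis 0.05748491419667292 [-0.15  0.39 -0.03] F [ 1.1 -0.6  0.1] w 0.013197273000247834 q [-19.7   5.8  11.  120.   11.   29.4   7.8]
C offset [-0.00029816 -0.00043511  0.00018894]
```

Emit:
jog_arm([
  [1,0,0,0,0,0,-3],
  [1,0,0,0,0,0,-3],
  [1,0,0,0,0,0,-3],
  [1,0,0,0,0,0,-2],
  [1,0,0,0,0,0,0],
])

```text
time_s: 16.3
tool_pos: [0.5457, 0.04, 0.2482]
tool_rot: [161.9, -19.1, 39.2]
force: [1.9, -0.7, -1.0]
grip_width: 0.0127
```

```bash
python3 st.py
python3 - <<'E'
from h import *
im,d=cams.read_camera("wrist"); save('g.png',im[60:330,100:420].repeat(2,0).repeat(2,1))
E
```

```text
bar angle 132.08042998196834 torque about axis 0.13193981002122765 [-0.18  0.36  0.04] F [ 1.9 -0.7 -1. ] w 0.012696871683666937 q [-18.8   5.8  10.  120.   11.2  29.5  18.5]
C offset [-0.000298   -0.00039148  0.00019387]
```

View pics/g.png

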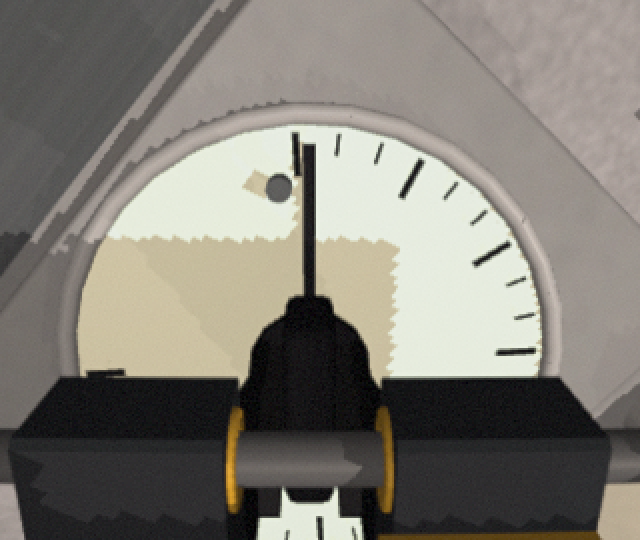

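The close-up shows the pointer at column 308, with the zero tick at 297 and the pin at 279, so a few degrees remain. Continue gently.

Emit:
jog_arm([
  [1,0,0,0,0,0,-1.5],
  [1,0,0,0,0,0,-1.5],
  [1,0,0,0,0,0,0],
  [1,0,0,0,0,0,0],
])

```text
time_s: 16.68
tool_pos: [0.5456, 0.04, 0.2482]
tool_rot: [160.9, -18.1, 42.1]
force: [1.5, -1.6, 0.1]
grip_width: 0.0128
```

```bash
python3 st.py
```

```text
bar angle 135.03240520431598 torque about axis 0.12898772697404062 [-0.24  0.27  0.01] F [ 1.5 -1.6  0.1] w 0.01280408560768836 q [-18.6   5.8   9.8 120.   11.3  29.5  21.4]
C offset [-0.00031742 -0.00041299  0.00016635]
```

Emit:
jog_arm([
  [1,0,0,0,0,0,-1.5],
  [1,0,0,0,0,0,-1.5],
  [1,0,0,0,0,0,0],
  [1,0,0,0,0,0,0],
])

```text
time_s: 17.02
tool_pos: [0.5457, 0.0399, 0.2482]
tool_rot: [160.1, -17.2, 45.0]
force: [2.1, -0.6, -0.4]
grip_width: 0.0127
```

```bash
python3 st.py
```

```text
bar angle 137.9339715077172 torque about axis -0.6261780009857828 [ 0.15  0.24 -0.64] F [ 2.1 -0.6 -0.4] w 0.01269045278379423 q [-18.3   5.8   9.5 120.   11.3  29.5  24.3]
C offset [-0.00030529 -0.00047186  0.00021226]
```

The torque jumped to −0.63 N m, so the pointer is at the stop. Release and back off.

Emit:
jog_arm([
  [0.8,0,0,0,0,0,0],
  [0.5,0,0,0,0,0,0],
  [0,0,0,0,0,0,0],
  [0,0,0,0,0,0,0],
  [0,0,0,0,0,0,0],
  [0,0,0,0,0,0,0],
  [0,0,0,-0.01,0,0,0],
  [0,0,0,-0.02,0,0,0],
  [0,0,0,-0.025,0,0,0],
  [0,0,0,-0.025,0,0,0],
  [0,0,0,-0.02,0,0,0],
  [0,0,0,0,0,0,0],
])

```text
time_s: 18.02
tool_pos: [0.5019, 0.045, 0.343]
tool_rot: [159.8, -17.5, 45.3]
force: [0.5, -0.1, 0.4]
grip_width: 0.082
```

Run:
```python
from h import *
o=status.get_obs(); print(o["grip_width"],o["force"],o["time_s"])
p=cams.camera_params("wrist"); im,d=cams.read_camera("wrist"); save('i.png',im[50:300,110:400].repeat(2,0).repeat(2,1))
C=np.array([.62967,.03159,.07542])
rr,cc=np.indices(d.shape); w=world(p,np.c_[rr.ravel(),cc.ravel()],d.ravel())
r=w-C; h=r@N; u=r@EX; v=r@EY
m=(np.hypot(u,v)<.04)&(h>.025)&(h<.045)&(d.ravel()>0)
print('bar',m.sum(),cv2.minAreaRect(np.c_[u,v][m].astype(np.float32)))
for c in ("side","top"):
    p=cams.camera_params(c); im,d=cams.read_camera(c)
    rr,cc=np.indices(d.shape); w=world(p,np.c_[rr.ravel(),cc.ravel()],d.ravel()); w=w[d.ravel()>0]
    s=w[(np.hypot(w[:,0]-.525,w[:,1]-.307)<.045)&(w[:,2]>.156)&(w[:,2]<.172)]
    print(c,len(s),s.mean(0).round(4),cv2.minEnclosingCircle(s[:,:2].astype(np.float32)))
```

```text
0.08197189572313368 [ 0.54929506 -0.14913738  0.40991678] 18.0167
bar 937 ((-0.0009815823286771774, -0.00010409392416477203), (0.012981779873371124, 0.04946693778038025), 45.41424560546875)
side 130 [0.5227 0.3023 0.1646] ((0.5246181488037109, 0.3070104718208313), 0.029092464596033096)
top 361 [0.5268 0.3079 0.1629] ((0.5272656083106995, 0.30812665820121765), 0.028646904975175858)
```

View pics/i.png

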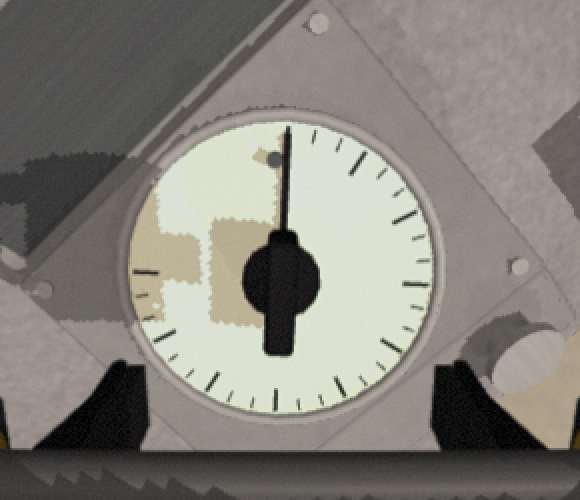

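The pointer lies on the zero tick, right beside the pin (pointer at 287,150, pin at 273,160). The bar angle is 135.4°, the spool is unmoved and the gripper is clear.

```bash
python3 -c "
from h import *
print(env.sign_off())"
```

```text
the job is handed in; nothing more can be done
None
```

The spool is standing on the mat and the knob is back at zero. I handed the job in at about 18 s of the 72 s allowed; the hand-in gives no verdict.

- **Spool:** I gripped it by its top flange, carried it upright and set it on the mat farthest from the robot. In the last check it stood at about (0.525, 0.308), within about 3 mm of the mat's centre. The three cameras agree to about 3 mm, and the top sits at about 0.164 m, which fits the spool resting on the mat.
- **Knob:** I turned it anticlockwise by about 82° until the torque jumped to 0.63 N m at the stop, then let go. The bar then measured 135.4° and the pointer sits on the zero tick beside the pin.
- **Clearance:** The gripper ended open, about 90 mm back from the knob along its axis, with no contact force.
- **Other things:** I saw nothing disturbed, but I did not re-measure the bystanders at the end.

No check failed. The knob torque reading was slightly positive (up to about 0.13 N m) before the stop, which I took as sensor bias.

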